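# Set out the supplies on the laundry folding table

## Task

Set out the laundry supplies centred on the three tiles: the detergent bottle standing on the middle tile, the carton standing on the end tile nearest the steel coin box, and the larger soap bar lying flat on the end tile at the other end. Then stand the measuring cup, mouth up, in the middle of the carton's top, and lay the smaller soap bar flat in the middle of the larger one. Knock nothing over and leave the grey tub where it is.

Things in the scene. Friction and masses are not known exactly. Their poses are not given: they have to be found in the camera images.
- bottle_mid (a point): squat round detergent bottle, white with a paper label and a grey cap, standing, 120 mm tall: body 56 mm across up to 80 mm, short sloping shoulder to 88 mm, then a firm cylindrical cap 38 mm across and 32 mm tall (88 to 120 mm above the foot), fit to hold it by. The point is on its axis half-way up, 60 mm above its foot, so the cap's middle is 44 mm above the point; z along the axis, up
- carton_mid (a point): brown cardboard carton of washing powder with a white paper band, rigid and closed, standing on end; 50 mm (its x) by 70 mm (its y) by 85 mm tall (its z). The point is at its centre, 42.5 mm above its foot; a gripper with short fingers should take it some 20 mm below its top edge, as its hand would meet the top
- bar_large_mid (a point): the larger of two cream soap bars, lying flat, 56 mm (its x) by 90 mm (its y) by 32 mm high (its z). The point is at its centre, 16 mm above its underside
- bar_small_mid (a point): the smaller of two cream soap bars, lying flat, 40 mm (its x) by 62 mm (its y) by 26 mm high (its z). The point is at its centre, 13 mm above its underside
- cup_mid (a point): small grey plastic measuring cup, open at the top, standing mouth up; 48 mm across the rim, narrowing a little to the foot, 46 mm tall. The point is on its axis half-way up, 23 mm above its foot; z along the axis, up
- tile_1: one of three identical plain pale stone-grey square tiles, 96 x 96 x 8 mm, fixed flat on the table in a rough left-to-right row (along y, 125 to 215 mm between neighbours' centres); the numbers do not tell which is left, middle or right: that changes every time. Origin at the centre of its underside, z up, top 8 mm above the origin, x and y along its edges
- tile_2: one of three identical plain pale stone-grey square tiles, 96 x 96 x 8 mm, fixed flat on the table in a rough left-to-right row (along y, 125 to 215 mm between neighbours' centres); the numbers do not tell which is left, middle or right: that changes every time. Origin at the centre of its underside, z up, top 8 mm above the origin, x and y along its edges
- tile_3: one of three identical plain pale stone-grey square tiles, 96 x 96 x 8 mm, fixed flat on the table in a rough left-to-right row (along y, 125 to 215 mm between neighbours' centres); the numbers do not tell which is left, middle or right: that changes every time. Origin at the centre of its underside, z up, top 8 mm above the origin, x and y along its edges
- coin_box: steel coin box, 120 x 120 x 170 mm high, with a grey plate and black slot on its top, fixed to the table beyond one end of the row of tiles, sometimes the left (+y) and sometimes the right (-y) end. Origin at the centre of its underside
- tub: open grey plastic tub, 120 x 130 x 90 mm high, loose, standing beyond the other end of the row; not to be moved. Origin at the centre of its underside
Not all that is in view belongs to the job. What is shaped like the tile_2 but turquoise is not meant. Leave any orange look-alike of the tile_1 alone.

How it is judged:
By the outcome, as a careful person would: the job done as asked, in the order asked, and still so for the second after the job is handed in, with the robot touching nothing.
It also fails if it takes over 120 s, if anything falls off the work surface, if the arm or the gripper's body presses on something with over 40 N, if the wrist force passes 120 N, or if a joint passes its speed limit or range.

## Robot

A 6-joint arm with a two-finger parallel gripper is mounted at the origin on the work surface. World frame = base frame: x ahead of the robot, y to its left, z up, the work surface at z = 0. Lengths are in m, angles in rad, forces in N, time in s.
With the tool pointing down it reaches from about 0.25 to 0.775 m from the base axis. Payload 4 kg.
Tool frame: the origin (TCP) lies at the very end of the fingers, on their centre line; the grasp point (between the pads) lies 19 mm behind it; z points along the fingers, y is the line along which they close (so a half turn about z gives the same grasp; the last joint's range is limited). The gripper opens to 94 mm and grips with 3 to 60 N. Pads are 16 mm wide; open, the fingers measure 119 mm over their backs; the gripper's body (75 mm by 177 mm) begins 78 mm behind the grasp point.
Start: joints at [1.217, 0.087, 1.371, -0, 1.684, -0.103], TCP at [0.137, 0.533, 0.177] pointing down, gripper open.
Joint ranges: [-3.1, 3.1], [-0.76, 2.03], [0.27, 2.55], [-1.08, 4.22], [0.17, 2.65], [-2.57, 2.57]. Speed limits (rad/s): [2.79, 2.79, 3.14, 3.14, 3.14, 3.14].

## Interface

Orientations are given as [roll, pitch, yaw] about the fixed x, y, z axes, in that order (R = Rz(yaw) Ry(pitch) Rx(roll)).
In Python, from bench import robot, vision gives the robot as it stands.
- The arm moves only by the shell command python3 -m crank 'ROWS'. ROWS is JSON, a list of rows, each a list of 3 entries, a list of its own where there are three numbers: the closure, from 0 (fully open) to 1 (shut), then the shift along the tool's x, y, z in m, then the turn, a rotation vector about the tool's x, y, z in degrees. A call has 1 to 8 rows; each row shifts and turns the commanded pose from where the row before left it, along the tool's axes as they then stand; what a row does not reach is not made up. A row lasts 1/10 s, in which the tool goes at most 50 mm and 8.59 degrees, less where a joint would pass 70% of its speed; a pose out of reach is approached as far as the arm can. A call with a gripper value outside its range is refused whole. The fingers move at their own pace and stop on an object; the grip force is fixed at half the most. Time passes only in rows, so rows that do not move let the fingers close. It gives the time, the measured TCP pose, the force, the opening and the grip force at its end, in the units of the state.
- robot.get_obs(): the state, without advancing time (a new reading comes with each control period).
- vision.snapshot(name): name is "side" or "top"; returns a dict with "color" (480x640x3 uint8, red, green, blue), "z_map" (480x640 float32, m along the optical axis (not along the pixel's ray), 0 where there is no reading), "fx", "fy", "cx", "cy" (pixels), "dist" ([k1, k2, p1, p2, k3] as OpenCV has them; the pictures are not rectified), "R" (3x3) and "t" (3): a world point X has camera coordinates R X + t. Camera axes: x right, y down, z forward; pixel columns grow to the right and rows downward; lengths in m; the calibration is good to about 2 mm. A picture is of the moment at which its call begins.
- robot.close_job(): hands the job in; it is judged then, once.
The state is a dict: "time": time; "joint_positions": joint angles; "qvel": joint speeds; "joint_torque": joint torques, N m; "tool_pos": TCP position; "ee_rot": TCP orientation; "wrist_force": force on the tool from outside, world axes, zero at the start; "wrist_torque": the same for the moment, N m; "width": finger opening in m; "finger_force": force on a finger pad.
Only numpy, scipy, OpenCV 4.12 (cv2) and the standard library are available. Lean on these libraries where they do the work, as an engineer would, in place of code of your own. Each camera call takes 0.05 s, during which the arm holds its last target. There are 200 camera calls.

## Working session

There is one attempt and no reset: what is moved stays moved. The work goes in short steps, Python scripts to look and compute and a shell command to move; the robot and the scene stay as the last step left them, time stands still between calls to the robot, and variables do not carry over. Pictures are saved under pics/ and viewed, at most 14 in all, crops included, and the job is handed in when it is done.

```bash
mkdir -p pics; ls
cat > h.py <<'E'
import numpy as np, cv2, pickle
from bench import robot, vision
def snap(n, f=None):
    s=vision.snapshot(n)
    if f: cv2.imwrite(f'pics/{f}.png', s['color'][:,:,::-1])
    return s
def K(s): return np.array([[s['fx'],0,s['cx']],[0,s['fy'],s['cy']],[0,0,1.]])
def ray(s,uv):
    p=cv2.undistortPoints(np.array(uv,float).reshape(-1,1,2),K(s),np.array(s['dist'],float)).reshape(-1,2)
    R=np.array(s['R']);t=np.array(s['t'])
    d=np.c_[p,np.ones(len(p))]@R
    return -R.T@t, d
def plane(s,uv,z):
    o,d=ray(s,uv); return o+d*((z-o[2])/d[:,2])[:,None]
def cloud(s):
    "world xyz per pixel from depth"
    v,u=np.mgrid[:480,:640]; o,d=ray(s,np.c_[u.ravel(),v.ravel()])
    return (o+d*s['z_map'].reshape(-1,1)).reshape(480,640,3)
E
python3 - <<'E'
from h import *
for n in('side','top'):
    s=snap(n,n+'0'); pickle.dump(s,open(n+'0.pkl','wb'))
    print(n,s['fx'],s['cx'],s['cy'],s['dist'],-np.array(s['R']).T@s['t'],np.array(s['R']).round(2).tolist(),(s['z_map']==0).mean())
print(robot.get_obs())
E
```

```text
pics
side 455.5876008548258 311.8994428572147 248.43793806076886 [-0.04900589  0.          0.          0.          0.        ] [ 0.00638319 -0.54300645  0.64442998] [[0.7, -0.72, -0.0], [-0.44, -0.42, -0.79], [0.57, 0.55, -0.61]] 0.003961588541666667
top 577.137776788954 315.3154468082125 239.194433194499 [-0.02454627  0.          0.          0.          0.        ] [0.38054174 0.01638542 1.35208419] [[-0.0, -1.0, 0.0], [-0.99, 0.0, -0.11], [0.11, -0.0, -0.99]] 0.003984375
{'time': 0.1, 'joint_positions': array([ 1.21693266e+00,  8.79034852e-02,  1.37209640e+00, -2.79380865e-05,
        1.68360195e+00, -1.03107100e-01]), 'qvel': array([ 0.0016726 , -0.00255568, -0.00284707,  0.00059464,  0.00091476,
       -0.00155826]), 'joint_torque': array([ 1.80589457e-03, -3.41252697e+01, -3.03300548e+01,  7.20340339e-02,
        3.04212095e-02, -9.69359121e-05]), 'tool_pos': array([0.1363016 , 0.53227365, 0.17611245]), 'ee_rot': array([-3.13959128e+00, -1.79175218e-04,  2.89083279e+00]), 'wrist_force': array([0.18339632, 0.00411489, 0.18503799]), 'wrist_torque': array([-0.00069865,  0.0002332 , -0.01985657]), 'finger_force': 0.0, 'width': 0.09400519354664419}
```

View pics/top0.png

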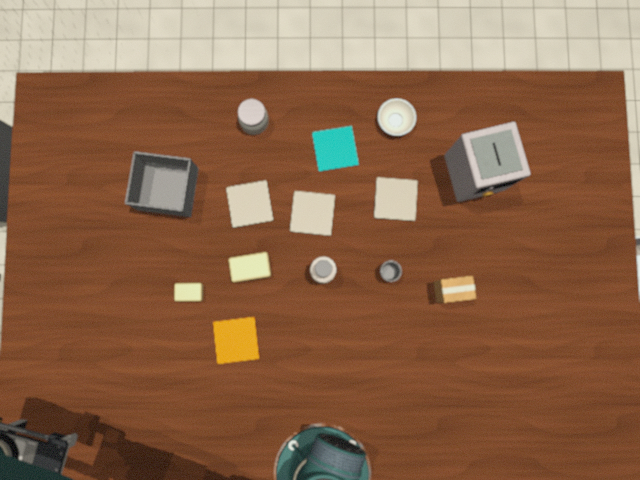

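View pics/side0.png

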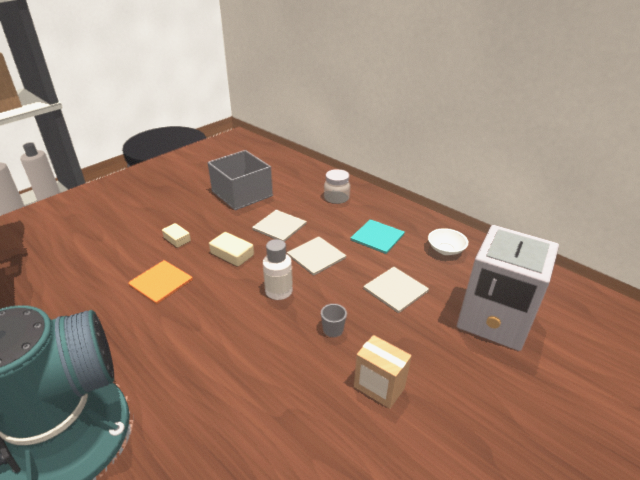

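Top view: pale tiles are at (250,203), (313,213) and (396,199), with the turquoise (335,148) and orange (236,341) tiles as decoys. The coin box is at (490,160), on the right (-y), and the tub at (162,185).
- **Bottle:** (322,270), grey cap. Look-alike: jar with pink lid at (252,115).
- **Cup:** (391,271). Look-alike: white bowl at (397,118).
- **Carton:** (457,290).
- **Bars:** large (249,267), small (188,292).

The side view agrees with this: bottle (278,270), cup (333,320), carton (382,370).

```bash
cat >> h.py <<'E'
def top_face(s,C,uv,z,tol=.008,r=45,rgb=None):
    "points near pixel uv whose depth height is z +- tol -> minAreaRect of rays on plane z"
    m=(abs(C[:,:,2]-z)<tol).astype(np.uint8)
    if rgb is not None: m&=rgb.astype(np.uint8)
    b=np.zeros_like(m); b[max(0,uv[1]-r):uv[1]+r,max(0,uv[0]-r):uv[0]+r]=1; m&=b
    n,l,st,ce=cv2.connectedComponentsWithStats(m)
    i=1+np.argmax(st[1:,4]); c=max(cv2.findContours((l==i).astype(np.uint8),cv2.RETR_EXTERNAL,cv2.CHAIN_APPROX_NONE)[0],key=cv2.contourArea)
    P=plane(s,c.reshape(-1,2),z)[:,:2]
    (cx,cy),(w,h),a=cv2.minAreaRect((P*1000).astype(np.float32))
    if w>h: w,h,a=h,w,a+90   # a-> direction of short side (x)
    a=(a+90)%180-90
    return np.round([cx,cy,w,h,a],1), float(np.median(C[:,:,2][l==i])), len(P)
E
python3 - <<'E'
from h import *
for v,d in (('top',dict(tl=(250,203,.008),tm=(313,213,.008),tr=(396,199,.008),big=(249,267,.032),small=(188,292,.026),cap=(322,270,.12),cup=(391,271,.046),carton=(457,290,.085),coin=(495,155,.17),tub=(162,175,.09))),
 ('side',dict(tl=(279,225,.008),tm=(317,254,.008),tr=(397,288,.008),big=(231,247,.032),small=(176,233,.026),cap=(277,248,.12),cup=(333,315,.046),carton=(384,355,.085)))):
    s=pickle.load(open(v+'0.pkl','rb')); C=cloud(s)
    hsv=cv2.cvtColor(s['color'],cv2.COLOR_RGB2HSV)
    for k,(u,w,z) in d.items():
        rgb=(hsv[:,:,2]>150)&(hsv[:,:,1]<110) if k[0]=='t' and k!='tub' else None
        try: print(v,k,*top_face(s,C,(u,w),z,.010,50 if v=='side' else 45 if k!='coin' else 60,rgb))
        except Exception as e: print(k,e)
s=pickle.load(open('top0.pkl','rb'))
cv2.imwrite('pics/crop.png',cv2.resize(s['color'][180:310,160:490,::-1],None,fx=2.4,fy=2.4,interpolation=cv2.INTER_CUBIC))
E
```

```text
top tl [617.4 168.7  99.5  99.6   9.8] 0.008206262512724494 155
top tm [595.2  20.3  99.9 101.1  83.8] 0.00818625562784614 167
top tr [ 627.7 -177.7   99.6   99.9   85.6] 0.00835723644323827 158
top big [465.3 164.5  56.   90.1   8.8] 0.03197033843773989 118
top small [ 4.089e+02  3.062e+02  3.650e+01  6.220e+01 -2.000e-01] 0.025894768116540234 84
top cap [455.9  -3.9  36.2  36.3  44.8] 0.1202248261343919 48
top cup [ 454.2 -158.    45.4   45.4   89.1] 0.04562691798585039 57
top carton [ 411.3 -299.    50.    73.1    6.5] 0.08544696731468737 106
top coin [ 689.7 -364.5  122.9  123.6   13.8] 0.17168558185872962 216
top tub [653.8 363.4 121.3 133.6  -7.6] 0.08914303478054064 217
side tl [589.8  15.6 101.4 103.3  84.2] 0.005816855885910854 111
side tm [589.9  14.1 103.8 104.5  -5.8] 0.005797725729933645 137
side tr [ 625.6 -180.4  100.1  101.2   -4.7] 0.005849150115324164 146
side big [459.5 156.   59.5  93.1   6.8] 0.029346012645196207 91
side small [4.039e+02 2.954e+02 4.300e+01 7.040e+01 3.000e-01] 0.023197703847086415 61
side cap [450.5 -10.5  34.5  46.9 -41.2] 0.11754466678347864 49
side cup [ 449.9 -161.9   47.2   50.4  -46.1] 0.04215645243879551 68
side carton [ 407.2 -303.4   57.    72.3    7.4] 0.0834370365413904 132
```

View pics/crop.png

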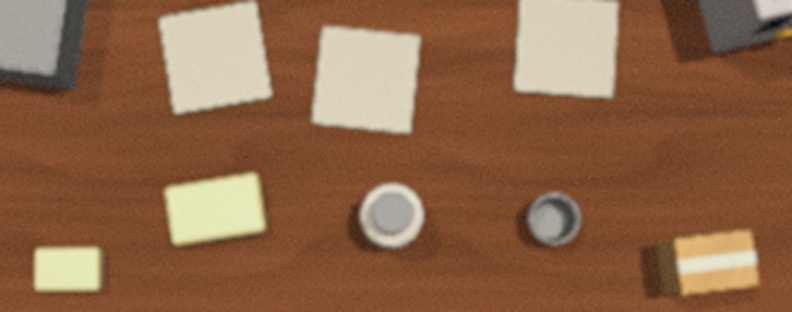

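The crop shows three pale tiles. Below them are the white bottle with its grey cap (393,213), the grey cup (553,218), the carton with its white band (717,262), the large bar (215,208) and the small bar (68,268), so the choices hold. The sizes and heights measured from the top view match those given. The coin box is at -y, so the carton goes to the tile at y=-178, the bottle to y=20 and the large bar to y=169.

First I turn the tool to yaw 90, where tool x = +Y, y = +X and z = down.

```bash
cat > d.py <<'E'
# python3 d.py x y z yaw (mm,deg): shift in the present tool axes (mm), turn about tool (deg)
import sys, numpy as np
from scipy.spatial.transform import Rotation as Ro
from bench import robot
o=robot.get_obs(); R=Ro.from_euler('xyz',o['ee_rot'])
x,y,z,w=map(float,sys.argv[1:5]); G=Ro.from_euler('xyz',[180,0,w],degrees=True)
p=np.array(o['tool_pos'])*1000
print('t',o['time'],'pos',p.round(1),'yaw',round(np.degrees(o['ee_rot'][2]),1),'w',round(o['width']*1e3,1),'F',np.round(o['wrist_force'],1))
print('shift',R.inv().apply(np.array([x,y,z])-p).round(1),'after turn',G.inv().apply(np.array([x,y,z])-p).round(1),'turn',(R.inv()*G).as_rotvec(degrees=True).round(1))
E
python3 -m crank '[[0,[0,0,-0.003],[0,0,7.5]],[0,[0,0,-0.003],[0,0,7.5]],[0,[0,0,-0.003],[0,0,7.5]],[0,[0,0,-0.003],[0,0,7.5]],[0,[0,0,-0.003],[0,0,7.5]],[0,[0,0,-0.003],[0,0,7.5]],[0,[0,0,-0.003],[0,0,7.5]],[0,[0,0,-0.003],[0,0,7.5]]]'
python3 -m crank '[[0,[0,0,0],[0,0,7.5]],[0,[0,0,0],[0,0,7.5]],[0,[0,0,0],[0,0,0]]]'
python3 d.py 456 -4 180 90
```

```text
time: 0.9
tool_pos: [0.1364, 0.5325, 0.2006]
ee_rot: [-3.141, 0.001, 1.838]
wrist_force: [-0.3, -0.3, 0.1]
width: 0.0945
finger_force: 0.0
time: 1.2
tool_pos: [0.1364, 0.5325, 0.2006]
ee_rot: [-3.141, 0.001, 1.582]
wrist_force: [0.2, 0.1, -0.5]
width: 0.094
finger_force: 0.0
t 1.2 pos [136.4 532.5 200.6] yaw 90.6 w 94.0 F [ 0.2  0.1 -0.5]
shift [-540.   313.5   21. ] after turn [-536.5  319.6   20.6] turn [-0.   0.1  0.6]
```

```bash
python3 -m crank '[[0,[-0.033,0.020,0],[0,0,0.6]],[0,[-0.033,0.020,0],[0,0,0]],[0,[-0.033,0.020,0],[0,0,0]],[0,[-0.033,0.020,0],[0,0,0]],[0,[-0.033,0.020,0],[0,0,0]],[0,[-0.033,0.020,0],[0,0,0]],[0,[-0.033,0.020,0],[0,0,0]],[0,[-0.033,0.020,0],[0,0,0]]]' >/dev/null
python3 -m crank '[[0,[-0.033,0.020,0],[0,0,0]],[0,[-0.033,0.020,0],[0,0,0]],[0,[-0.033,0.020,0],[0,0,0]],[0,[-0.033,0.020,0],[0,0,0]],[0,[-0.033,0.020,0],[0,0,0]],[0,[-0.033,0.020,0],[0,0,0]],[0,[-0.033,0.020,0],[0,0,0]],[0,[-0.008,0,0],[0,0,0]]]'
python3 d.py 456 -4 180 90
python3 - <<'E'
from h import *
s=snap('top','a'); pickle.dump(s,open('a.pkl','wb'));s2=snap('side','as'); pickle.dump(s2,open('as.pkl','wb'))
cv2.imwrite('pics/b.png',np.hstack([s['color'][180:340,200:440,::-1],s2['color'][150:310,170:410,::-1]]).repeat(1,0))
E
```

```text
time: 2.8
tool_pos: [0.4382, 0.0273, 0.2002]
ee_rot: [-3.14, 0.001, 1.57]
wrist_force: [-0.5, 0.3, -0.2]
width: 0.0939
finger_force: 0.0
t 2.8 pos [438.2  27.3 200.2] yaw 89.9 w 93.9 F [-0.5  0.3 -0.2]
shift [-31.2  17.9  20.2] after turn [-31.3  17.8  20.2] turn [-0.1  0.1 -0.1]
```

View pics/b.png

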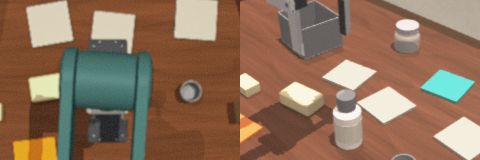

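The left part (top view) shows the arm covering the bottle. The right part (side view) shows the fingers at about (298,10) and (345,18), short of the bottle (348,120). I move over it and project the expected fingertip positions into the side view as a calibration check.

```bash
python3 -m crank '[[0,[-0.016,0.009,0.010],[0,0,0]],[0,[-0.015,0.009,0.010],[0,0,0]],[0,[0,0,0.020],[0,0,0]],[0,[0,0,0.015],[0,0,0]],[0,[0,0,0],[0,0,0]],[0,[0,0,0],[0,0,0]]]'
python3 - <<'E'
from h import *
o=robot.get_obs();p=o['tool_pos'];w=o['width']/2
s2=snap('side');im=s2['color'][:,:,::-1].copy()
P=np.array([p+[a*(w+e),b,0] for a in(-1,1) for e in(0,.0125) for b in(-.008,.008)]+[[.456,-.004,.12],p,[.4505,-.0105,.12]])
R=np.array(s2['R']);q=cv2.projectPoints(P,cv2.Rodrigues(R)[0],np.array(s2['t']),K(s2),np.array(s2['dist']))[0].reshape(-1,2)
im=cv2.resize(im[130:330,180:380],None,fx=3,fy=3)
for a,b in (q-[180,130])*3: cv2.circle(im,(int(a+1.5),int(b+1.5)),2,(0,0,255),-1)
cv2.imwrite('pics/c.png',im)
E
```

```text
time: 3.5
tool_pos: [0.4548, 0.0003, 0.1465]
ee_rot: [-3.142, -0.0, 1.574]
wrist_force: [-0.2, 0.2, 0.1]
width: 0.094
finger_force: 0.0
```

View pics/c.png

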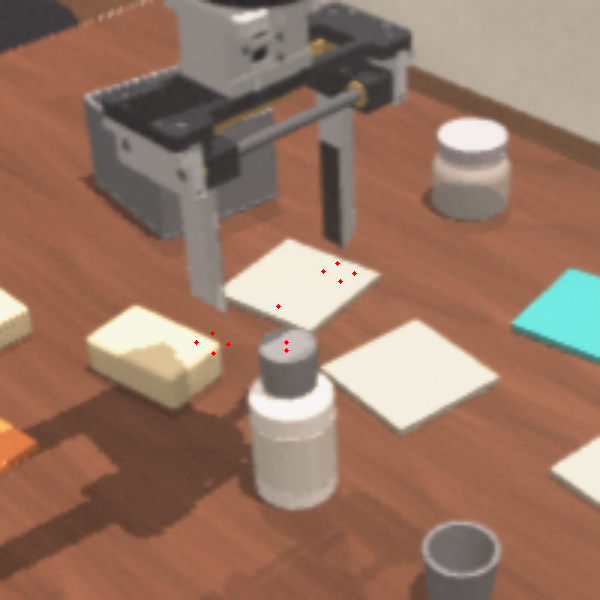

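The red marks show the expected fingertips at (212,343) and (340,272), but the fingers in the picture end at (210,303) and (340,242). That is about 12 raw pixels higher. I check against depth to see whether the tips really are higher than reported.

Run:
```python
from h import *
s=snap('side');C=cloud(s)
for (u,v) in [(200,250),(210,280),(215,295),(218,303),(340,170),(330,190),(335,220),(340,235),(345,225)]:
    print((u,v),(C[130+v//3,180+u//3]*1000).round(0))
m=(C[:,:,2]>.13)&(C[:,:,2]<.25)&(abs(C[:,:,0]-.455)<.08)&(abs(C[:,:,1])<.03)
for lo,hi in((.36,.44),(.47,.54)):
    Q=C[m&(C[:,:,0]>lo)&(C[:,:,0]<hi)]*1000
    print(len(Q),np.percentile(Q,[1,50,99],axis=0).round(1).tolist())
print(robot.get_obs()['tool_pos'],robot.get_obs()['time'])
```

```text
(200, 250) [395.  -5. 219.]
(210, 280) [398. -10. 200.]
(215, 295) [399. -10. 188.]
(218, 303) [400. -11. 181.]
(340, 170) [503. -10. 229.]
(330, 190) [503.  -1. 211.]
(335, 220) [502.  -3. 190.]
(340, 235) [503.  -7. 180.]
(345, 225) [505. -11. 188.]
382 [[394.3, -11.8, 179.1], [396.8, -8.7, 215.9], [407.0, 8.1, 249.4]]
395 [[499.7, -11.6, 175.0], [502.7, -7.1, 214.8], [513.7, 7.9, 249.5]]
[ 4.55606879e-01 -1.26643063e-04  1.47492040e-01] 3.6
```

```bash
python3 -m crank '[[0,[-0.004,0,-0.015],[0,0,0]],[0,[0,0,-0.025],[0,0,0]],[0,[0,0,0],[0,0,0]],[0,[0,0,0],[0,0,0]],[0,[0,0,0],[0,0,0]]]'
python3 - <<'E'
from h import *
s=snap('side');C=cloud(s)
z=robot.get_obs()['tool_pos'][2];print(robot.get_obs()['tool_pos'])
m=(C[:,:,2]>.13)&(C[:,:,2]<.25)&(abs(C[:,:,0]-.455)<.08)&(abs(C[:,:,1])<.03)
for lo,hi in((.36,.44),(.47,.54)):
    Q=C[m&(C[:,:,0]>lo)&(C[:,:,0]<hi)]*1000
    print(len(Q),np.sort(Q[:,2])[:12].round(0))
im=cv2.resize(s['color'][60:260,180:380,::-1],None,fx=3,fy=3,interpolation=cv2.INTER_CUBIC)
cv2.imwrite('pics/d.png',im)
# height profile of the gripper: for each 10 mm slice extent in x,y
for h in range(150,340,10):
    Q=C[(abs(C[:,:,2]*1000-h)<5)&(abs(C[:,:,0]-.455)<.12)&(abs(C[:,:,1])<.06)]*1000
    if len(Q)>5: print(h,len(Q),np.percentile(Q[:,:2],[3,97],axis=0).round(0).tolist())
E
```

```text
time: 4.1
tool_pos: [0.4547, -0.0046, 0.1853]
ee_rot: [-3.14, -0.0, 1.572]
wrist_force: [0.6, -0.3, 0.2]
width: 0.0943
finger_force: 0.0
[ 0.45450647 -0.00465257  0.18499933]
174 [211. 215. 216. 216. 217. 218. 218. 219. 219. 220. 220. 220.]
198 [211. 211. 212. 212. 212. 213. 213. 213. 213. 213. 214. 214.]
210 17 [[405.0, -15.0], [505.0, 4.0]]
220 85 [[395.0, -16.0], [511.0, 3.0]]
230 104 [[394.0, -16.0], [510.0, 2.0]]
240 110 [[394.0, -16.0], [510.0, 1.0]]
250 114 [[395.0, -16.0], [511.0, 2.0]]
260 114 [[395.0, -16.0], [511.0, 1.0]]
270 121 [[396.0, -16.0], [511.0, 3.0]]
280 134 [[395.0, -16.0], [512.0, 2.0]]
290 114 [[395.0, -17.0], [511.0, 2.0]]
300 57 [[402.0, -17.0], [513.0, 2.0]]
310 144 [[374.0, -40.0], [530.0, 22.0]]
320 501 [[374.0, -40.0], [528.0, 19.0]]
330 566 [[370.0, -40.0], [529.0, 9.0]]
```

View pics/d.png

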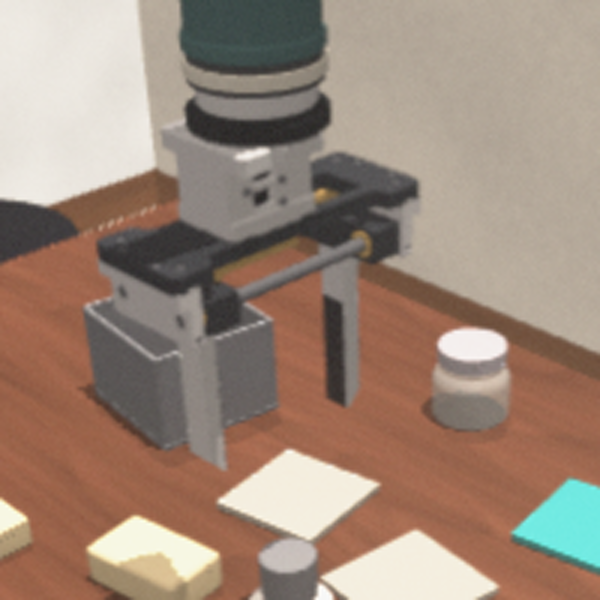

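The picture shows the fingers vertical, with tips at (215,465) and (340,400) well above the cap (288,555). By depth the tips sit about 27 mm above the reported TCP, and the body is about 97 mm above the tips as it should be. So the reported z reads about 27 mm low. I go down in steps and keep checking by depth.

```bash
cat > tip.py <<'E'
from h import *
s=snap('side');C=cloud(s);o=robot.get_obs();x,y,z=o['tool_pos']
m=(C[:,:,2]>z+.01)&(C[:,:,2]<z+.09)&(abs(C[:,:,1]-y)<.03)
w=o['width']/2
for a in(-1,1):
    Q=C[m&(abs(C[:,:,0]-x-a*(w+.006))<.015)]*1000
    if len(Q)>20: print('tip z (side)',np.sort(Q[:,2])[3:8].round(0),len(Q),'minus reported',round(np.sort(Q[:,2])[5]-z*1000,1), 'x',np.percentile(Q[:,0],[3,97]).round(0),'y',np.percentile(Q[:,1],[3,97]).round(0))
print('tool',np.round(o['tool_pos']*1000,1),'F',np.round(o['wrist_force'],1),'w',o['width'],'t',o['time'])
E
python3 -m crank '[[0,[0,0.001,0.030],[0,0,0]],[0,[0,0,0.030],[0,0,0]],[0,[0,0,0.025],[0,0,0]],[0,[0,0,0],[0,0,0]],[0,[0,0,0],[0,0,0]],[0,[0,0,0],[0,0,0]]]'
python3 tip.py
```

```text
time: 4.75
tool_pos: [0.4571, -0.0049, 0.1026]
ee_rot: [3.139, 0.0, 1.571]
wrist_force: [-0.9, 0.1, 0.2]
width: 0.094
finger_force: 0.0
tip z (side) [134. 134. 135. 136. 136.] 289 minus reported 31.7 x [396. 408.] y [-17.   2.]
tip z (side) [130. 130. 130. 131. 131.] 289 minus reported 27.5 x [502. 514.] y [-16.   2.]
tool [457.3  -4.9 102.9] F [ 0.1  0.6 -0.1] w 0.09372767200522251 t 4.8
```

```bash
python3 -m crank '[[0,[0,0,0.015],[0,0,0]],[0,[0,0,0.015],[0,0,0]],[0,[0,0,0.006],[0,0,0]],[0,[0,0,0],[0,0,0]],[0,[0,0,0],[0,0,0]]]'
python3 tip.py
python3 -m crank '[[1,[0,0,0],[0,0,0]],[1,[0,0,0],[0,0,0]],[1,[0,0,0],[0,0,0]],[1,[0,0,0],[0,0,0]],[1,[0,0,0],[0,0,0]],[1,[0,0,0],[0,0,0]],[1,[0,0,0],[0,0,0]],[1,[0,0,0],[0,0,0]]]'
```

```text
time: 5.3
tool_pos: [0.4569, -0.0049, 0.0662]
ee_rot: [3.14, 0.0, 1.571]
wrist_force: [-0.3, -0.1, -0.0]
width: 0.0941
finger_force: 0.0
tip z (side) [ 98.  98.  99.  99. 100.] 265 minus reported 32.1 x [396. 407.] y [-16.   3.]
tip z (side) [94. 94. 95. 95. 95.] 261 minus reported 28.8 x [502. 513.] y [-16.   1.]
tool [457.   -4.9  66.4] F [-0.6 -0.1  0. ] w 0.09413111330307275 t 5.35
time: 6.15
tool_pos: [0.4563, -0.0048, 0.0651]
ee_rot: [3.141, -0.0, 1.571]
wrist_force: [-0.0, -0.6, -0.0]
width: 0.0373
finger_force: 30.0
```

```bash
python3 -m crank '[[1,[0,0,-0.010],[0,0,0]],[1,[0,0,-0.020],[0,0,0]],[1,[0,0,-0.015],[0,0,0]],[1,[0.004,0.023,0],[0,0,0]],[1,[0.004,0.023,0],[0,0,0]],[1,[0.004,0.023,0],[0,0,0]],[1,[0.004,0.023,0],[0,0,0]],[1,[0.004,0.023,0],[0,0,0]]]'
python3 -m crank '[[1,[0.004,0.023,0],[0,0,0]],[1,[0,0,0],[0,0,0]],[1,[0,0,0],[0,0,0]],[1,[0,0,0],[0,0,0]]]'
python3 d.py 595.6 19.4 74 90
python3 - <<'E'
from h import *
s=snap('side','e')
cv2.imwrite('pics/e.png',cv2.resize(s['color'][100:320,180:420,::-1],None,fx=2,fy=2))
E
```

```text
time: 6.95
tool_pos: [0.5714, 0.0155, 0.1097]
ee_rot: [-3.14, -0.0, 1.571]
wrist_force: [0.8, 0.8, -2.5]
width: 0.0373
finger_force: 30.0
time: 7.35
tool_pos: [0.5931, 0.0192, 0.1098]
ee_rot: [-3.14, -0.0, 1.571]
wrist_force: [0.1, -0.5, -3.1]
width: 0.0377
finger_force: 30.0
t 7.35 pos [593.1  19.2 109.8] yaw 90.0 w 37.7 F [ 0.1 -0.5 -3.1]
shift [ 0.2  2.5 35.8] after turn [ 0.2  2.5 35.8] turn [-0.1 -0.   0. ]
```

View pics/e.png

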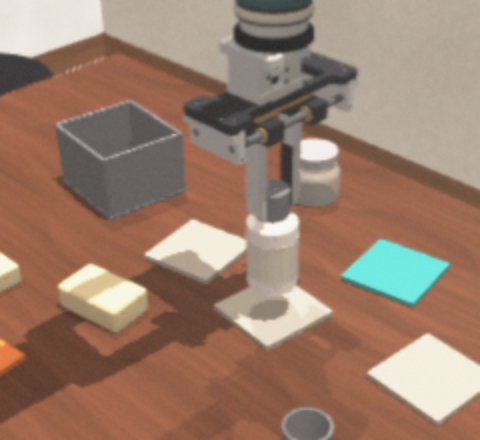

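The bottle hangs upright over the middle tile (272,310). I lower it.

```bash
python3 -m crank '[[1,[0,0.0025,0.012],[0,0,0]],[1,[0,0,0.012],[0,0,0]],[1,[0,0,0.008],[0,0,0]],[1,[0,0,0.001],[0,0,0]],[1,[0,0,0.001],[0,0,0]],[1,[0,0,0],[0,0,0]]]'
python3 -m crank '[[1,[0,0,0.001],[0,0,0]],[1,[0,0,0],[0,0,0]]]'
python3 d.py 595.6 19.4 74 90
```

```text
time: 8.0
tool_pos: [0.5968, 0.0193, 0.0764]
ee_rot: [3.141, -0.0, 1.571]
wrist_force: [0.5, -0.8, -3.8]
width: 0.0378
finger_force: 30.0
time: 8.2
tool_pos: [0.5969, 0.0193, 0.0756]
ee_rot: [3.141, -0.0, 1.571]
wrist_force: [-0.9, -0.9, -3.9]
width: 0.0374
finger_force: 30.0
t 8.2 pos [596.9  19.3  75.6] yaw 90.0 w 37.4 F [-0.9 -0.9 -3.9]
shift [ 0.1 -1.3  1.6] after turn [ 0.1 -1.3  1.6] turn [ 0. -0.  0.]
```

```bash
python3 -m crank '[[1,[0,-0.001,0.001],[0,0,0]],[1,[0,0,0],[0,0,0]]]'
python3 -m crank '[[1,[0,0,0.001],[0,0,0]],[1,[0,0,0],[0,0,0]]]'
python3 -m crank '[[1,[0,0,0.001],[0,0,0]],[1,[0,0,0],[0,0,0]]]'
```

```text
time: 8.4
tool_pos: [0.5955, 0.0193, 0.0742]
ee_rot: [-3.142, -0.0, 1.571]
wrist_force: [-0.4, -0.5, -3.0]
width: 0.0374
finger_force: 30.0
time: 8.6
tool_pos: [0.5957, 0.0193, 0.0732]
ee_rot: [3.141, -0.0, 1.571]
wrist_force: [-0.8, 0.3, -4.2]
width: 0.0373
finger_force: 30.0
time: 8.8
tool_pos: [0.5958, 0.0192, 0.0732]
ee_rot: [3.141, -0.0, 1.571]
wrist_force: [-0.6, 0.3, 1.3]
width: 0.0378
finger_force: 30.0
```

```bash
python3 -m crank '[[0,[0,0,0],[0,0,0]],[0,[0,0,0],[0,0,0]],[0,[0,0,0],[0,0,0]],[0,[0,0,0],[0,0,0]],[0,[0,0,0],[0,0,0]],[0,[0,0,0],[0,0,0]],[0,[0,0,0],[0,0,0]]]'
python3 -m crank '[[0,[0,0,-0.020],[0,0,0]],[0,[0,0,-0.030],[0,0,0]],[0,[0,0,-0.030],[0,0,0]],[0,[-0.015,-0.010,0],[0,0,0]],[0,[-0.035,-0.020,0],[0,0,0]],[0,[-0.035,-0.020,0],[0,0,0]],[0,[-0.035,-0.020,0],[0,0,0]],[0,[-0.035,-0.020,0],[0,0,0]]]' >/dev/null
python3 -m crank '[[0,[-0.035,-0.020,0],[0,0,0]],[0,[-0.035,-0.020,0],[0,0,0]],[0,[-0.035,-0.020,0],[0,0,0]],[0,[-0.035,-0.020,0],[0,0,0]],[0,[-0.020,-0.010,0],[0,0,0]],[0,[0,0,0],[0,0,6.5]],[0,[0,0,0],[0,0,0]]]'
python3 d.py 411.3 -299 60 96.5
```

```text
time: 9.5
tool_pos: [0.5956, 0.0193, 0.0721]
ee_rot: [-3.142, -0.0, 1.571]
wrist_force: [0.1, -0.7, -0.4]
width: 0.0902
finger_force: 0.0
time: 11.0
tool_pos: [0.4143, -0.2964, 0.151]
ee_rot: [-3.14, -0.001, 1.456]
wrist_force: [-1.1, -0.5, 0.1]
width: 0.0937
finger_force: 0.0
t 11.0 pos [ 414.3 -296.4  151. ] yaw 83.4 w 93.7 F [-1.1 -0.5  0.1]
shift [-3.  -2.6 91. ] after turn [-2.2 -3.3 91. ] turn [ -0.1  -0.1 -13.1]
```

```bash
python3 -m crank '[[0,[0,0,0],[0,0,-6.5]],[0,[0,0,0],[0,0,-6.5]],[0,[-0.002,-0.003,0],[0,0,0]],[0,[0,0,0.025],[0,0,0]],[0,[0,0,0.025],[0,0,0]],[0,[0,0,0],[0,0,0]],[0,[0,0,0],[0,0,0]]]'
python3 d.py 411.3 -299 17 96.5; python3 tip.py
python3 - <<'E'
from h import *
s=snap('side');s2=snap('top')
cv2.imwrite('pics/f.png',np.hstack([cv2.resize(x[:,:,::-1],(380,400),interpolation=cv2.INTER_CUBIC) for x in (s['color'][220:420,290:480],s2['color'][180:380,300:490])]))
E
```

```text
time: 11.7
tool_pos: [0.4127, -0.2978, 0.1019]
ee_rot: [-3.141, -0.001, 1.685]
wrist_force: [-0.6, -0.7, 0.6]
width: 0.0938
finger_force: 0.0
t 11.7 pos [ 412.7 -297.8  101.9] yaw 96.5 w 93.8 F [-0.6 -0.7  0.6]
shift [-1.1 -1.4 84.9] after turn [-1.1 -1.5 84.9] turn [-0.1 -0.1  0. ]
tip z (side) [133. 134. 134. 135. 136.] 438 minus reported 30.8 x [352. 364.] y [-315. -297.]
tip z (side) [129. 130. 130. 130. 130.] 325 minus reported 26.8 x [458. 470.] y [-303. -287.]
tool [ 413.3 -298.4  103.1] F [-0.6  0.1  0.3] w 0.09396057110325275 t 11.75
```

View pics/f.png

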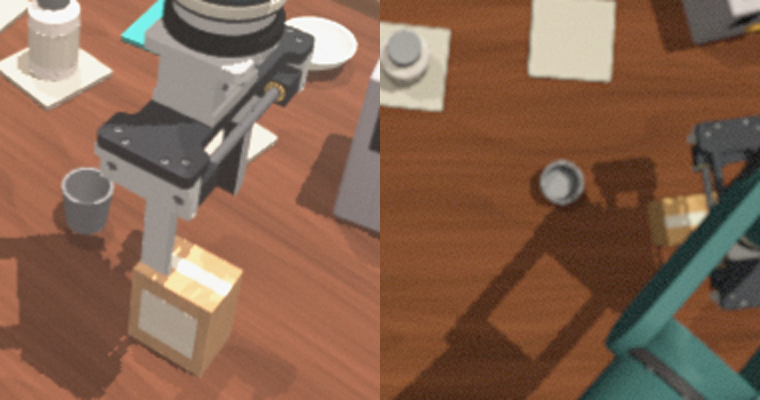

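The left part shows the fingers aligned over the carton (185,300) and the bottle standing on its tile (55,70). The right part agrees with that. I go down and grip.

```bash
python3 -m crank '[[0,[-0.001,-0.0015,0.020],[0,0,0]],[0,[0,0,0.025],[0,0,0]],[0,[0,0,0.025],[0,0,0]],[0,[0,0,0.015],[0,0,0]],[0,[0,0,0],[0,0,0]],[0,[0,0,0],[0,0,0]]]'
python3 tip.py
python3 -m crank '[[1,[0,0,0],[0,0,0]],[1,[0,0,0],[0,0,0]],[1,[0,0,0],[0,0,0]],[1,[0,0,0],[0,0,0]],[1,[0,0,0],[0,0,0]],[1,[0,0,0],[0,0,0]],[1,[0,0,0],[0,0,0]]]'
python3 -m crank '[[1,[0,0,-0.010],[0,0,0]],[1,[0,0,-0.020],[0,0,0]],[1,[0,0,-0.020],[0,0,0]],[1,[0,0,0],[0,0,0]]]'
```

```text
time: 12.45
tool_pos: [0.4124, -0.2999, 0.0184]
ee_rot: [3.14, 0.001, 1.685]
wrist_force: [-0.3, -0.2, -0.6]
width: 0.0941
finger_force: 0.0
tip z (side) [52. 52. 52. 54. 54.] 329 minus reported 33.4 x [352. 364.] y [-317. -299.]
tip z (side) [54. 55. 55. 55. 56.] 168 minus reported 35.9 x [457. 470.] y [-306. -289.]
tool [ 412.7 -300.3   19. ] F [-0.4  0.5  0.3] w 0.09424162878234364 t 12.5
time: 13.2
tool_pos: [0.4117, -0.2993, 0.0171]
ee_rot: [3.141, -0.0, 1.685]
wrist_force: [-1.0, -0.2, 0.8]
width: 0.0497
finger_force: 30.0
time: 13.6
tool_pos: [0.4134, -0.3009, 0.0705]
ee_rot: [3.137, 0.005, 1.685]
wrist_force: [-0.4, -0.8, -3.0]
width: 0.0499
finger_force: 30.0
```

```bash
python3 -m crank '[[1,[0,0,0],[0,0,5.4]],[1,[0,0,0],[0,0,5.4]],[1,[0.010,0.015,0],[0,0,0]],[1,[0.020,0.030,0],[0,0,0]],[1,[0.020,0.030,0],[0,0,0]],[1,[0.020,0.030,0],[0,0,0]],[1,[0.020,0.030,0],[0,0,0]],[1,[0.020,0.030,0],[0,0,0]]]'
python3 -m crank '[[1,[0.018,0.025,0],[0,0,0]],[1,[0.008,0.012,0],[0,0,0]],[1,[0,0,0],[0,0,0]],[1,[0,0,0],[0,0,0]]]'
python3 d.py 628 -178 27 85.6
```

```text
time: 14.4
tool_pos: [0.5847, -0.2007, 0.0655]
ee_rot: [-3.139, -0.001, 1.496]
wrist_force: [1.0, -0.1, -3.2]
width: 0.0502
finger_force: 30.0
time: 14.8
tool_pos: [0.622, -0.1793, 0.0663]
ee_rot: [-3.139, 0.0, 1.496]
wrist_force: [-0.2, -0.5, -3.1]
width: 0.0502
finger_force: 30.0
t 14.8 pos [ 622.  -179.3   66.3] yaw 85.7 w 50.2 F [-0.2 -0.5 -3.1]
shift [ 1.7  6.  39.3] after turn [ 1.7  5.9 39.3] turn [-0.1  0.   0.1]
```

```bash
python3 -m crank '[[1,[0.0015,0.006,0.015],[0,0,0]],[1,[0,0,0.015],[0,0,0]],[1,[0,0,0.008],[0,0,0]],[1,[0,0,0],[0,0,0]],[1,[0,0,0],[0,0,0]]]'
python3 d.py 628 -178 25 85.6
python3 -m crank '[[1,[0,0,0.001],[0,0,0]],[1,[0,0,0],[0,0,0]]]'
python3 -m crank '[[1,[0,0,0.001],[0,0,0]],[1,[0,0,0],[0,0,0]]]'
```

```text
time: 15.3
tool_pos: [0.6288, -0.1778, 0.0287]
ee_rot: [-3.141, -0.0, 1.496]
wrist_force: [-0.1, -0.1, -2.0]
width: 0.0498
finger_force: 30.0
t 15.3 pos [ 628.8 -177.8   28.7] yaw 85.7 w 49.8 F [-0.1 -0.1 -2. ]
shift [-0.2 -0.8  3.7] after turn [-0.2 -0.8  3.7] turn [-0.1 -0.   0.1]
time: 15.5
tool_pos: [0.6295, -0.1778, 0.0285]
ee_rot: [3.141, 0.0, 1.496]
wrist_force: [-0.1, -0.3, -2.5]
width: 0.0498
finger_force: 30.0
time: 15.7
tool_pos: [0.6294, -0.1776, 0.0272]
ee_rot: [3.141, -0.0, 1.496]
wrist_force: [-0.5, 0.7, -2.5]
width: 0.0497
finger_force: 30.0
```

```bash
python3 -m crank '[[1,[0,-0.001,0.001],[0,0,0]],[1,[0,0,0],[0,0,0]]]'
python3 -m crank '[[1,[0,0,0.001],[0,0,0]],[1,[0,0,0],[0,0,0]]]'
python3 -m crank '[[1,[0,0,0.001],[0,0,0]],[1,[0,0,0],[0,0,0]]]'
```

```text
time: 15.9
tool_pos: [0.6281, -0.1775, 0.026]
ee_rot: [-3.141, -0.0, 1.496]
wrist_force: [-0.1, 0.5, -2.8]
width: 0.0499
finger_force: 30.0
time: 16.1
tool_pos: [0.6284, -0.1776, 0.0252]
ee_rot: [3.141, -0.0, 1.496]
wrist_force: [0.5, -0.4, -2.8]
width: 0.0498
finger_force: 30.0
time: 16.3
tool_pos: [0.6284, -0.1777, 0.0251]
ee_rot: [3.141, 0.0, 1.496]
wrist_force: [-1.9, 0.4, 3.2]
width: 0.0499
finger_force: 30.0
```

```bash
python3 -m crank '[[0,[0,0,0],[0,0,0]],[0,[0,0,0],[0,0,0]],[0,[0,0,0],[0,0,0]],[0,[0,0,0],[0,0,0]],[0,[0,0,0],[0,0,0]],[0,[0,0,0],[0,0,0]],[0,[0,0,-0.010],[0,0,0]],[0,[0,0,-0.020],[0,0,0]]]'
python3 -m crank '[[0,[0,0,-0.030],[0,0,0]],[0,[0,0,-0.030],[0,0,0]],[0,[0,0,-0.030],[0,0,0]],[0,[0.015,-0.010,0],[0,0,0]],[0,[0.033,-0.019,0],[0,0,0]],[0,[0.033,-0.019,0],[0,0,0]],[0,[0.033,-0.019,0],[0,0,0]],[0,[0.033,-0.019,0],[0,0,0]]]' >/dev/null
python3 -m crank '[[0,[0.033,-0.019,0],[0,0,0]],[0,[0.033,-0.019,0],[0,0,0]],[0,[0.033,-0.019,0],[0,0,0]],[0,[0.033,-0.019,0],[0,0,0]],[0,[0.033,-0.019,0],[0,0,0]],[0,[0,0,0],[0,0,-6.5]],[0,[0,0,0],[0,0,-6.5]],[0,[0,0,0],[0,0,0]]]'
python3 d.py 465.3 164.5 40 98.8
```

```text
time: 17.1
tool_pos: [0.6269, -0.1771, 0.0527]
ee_rot: [-3.137, -0.001, 1.496]
wrist_force: [-0.1, -0.0, -0.7]
width: 0.0941
finger_force: 0.0
time: 18.7
tool_pos: [0.4711, 0.1475, 0.1452]
ee_rot: [3.14, -0.0, 1.724]
wrist_force: [0.7, 0.4, -0.1]
width: 0.0944
finger_force: 0.0
t 18.7 pos [471.1 147.5 145.2] yaw 98.8 w 94.4 F [ 0.7  0.4 -0.1]
shift [ 17.7  -3.3 105.2] after turn [ 17.7  -3.1 105.2] turn [ 0.1 -0.  -0. ]
```

```bash
python3 -m crank '[[0,[0.0175,-0.003,0],[0,0,0]],[0,[0,0,0.030],[0,0,0]],[0,[0,0,0.040],[0,0,0]],[0,[0,0,0.030],[0,0,0]],[0,[0,0,0.010],[0,0,0]],[0,[0,0,0],[0,0,0]],[0,[0,0,0],[0,0,0]]]'
python3 d.py 465.3 164.5 -19 98.8; python3 tip.py
python3 - <<'E'
from h import *
s=snap('side');s2=snap('top')
cv2.imwrite('pics/g.png',np.hstack([cv2.resize(x[:,:,::-1],(390,400),interpolation=cv2.INTER_CUBIC) for x in (s['color'][130:290,180:336],s2['color'][150:340,190:375])]))
E
```

```text
time: 19.4
tool_pos: [0.4668, 0.164, 0.0359]
ee_rot: [3.139, -0.0, 1.722]
wrist_force: [-0.8, 0.6, 0.0]
width: 0.0938
finger_force: 0.0
t 19.4 pos [466.8 164.   35.9] yaw 98.7 w 93.8 F [-0.8  0.6  0. ]
shift [ 0.7 -1.6 54.9] after turn [ 0.7 -1.4 54.9] turn [ 0.2 -0.  -0.1]
tip z (side) [66. 68. 69. 69. 71.] 225 minus reported 32.2 x [407. 420.] y [143. 161.]
tip z (side) [64. 64. 64. 64. 64.] 206 minus reported 27.8 x [511. 524.] y [160. 176.]
tool [467.3 164.1  36.5] F [-0.3 -0.   0.8] w 0.09368858143823253 t 19.45
```

View pics/g.png

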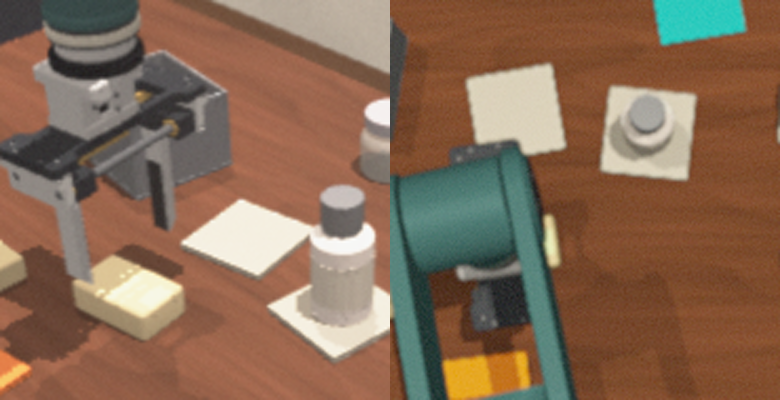

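The left part shows the fingers straddling the large bar (130,295). The right part shows the bottle centred on its tile. I go down the last 54 mm slowly.

```bash
python3 -m crank '[[0,[0.0005,-0.0015,0.020],[0,0,0]],[0,[0,0,0.020],[0,0,0]],[0,[0,0,0.006],[0,0,0]],[0,[0,0,0.003],[0,0,0]],[0,[0,0,0.003],[0,0,0]],[0,[0,0,0],[0,0,0]],[0,[0,0,0],[0,0,0]]]'
python3 tip.py
```

```text
time: 20.25
tool_pos: [0.4645, 0.1643, -0.017]
ee_rot: [3.14, -0.0, 1.723]
wrist_force: [-0.1, 0.1, -0.3]
width: 0.0939
finger_force: 0.0
tip z (side) [-5. -5. -4. -4. -4.] 407 minus reported 12.6 x [398. 423.] y [137. 191.]
tip z (side) [-4. -4. -4. -4. -4.] 274 minus reported 12.8 x [508. 531.] y [137. 177.]
tool [464.5 164.3 -17.1] F [-0.5  0.5 -0.5] w 0.09406032993424769 t 20.3
```

```bash
python3 -m crank '[[1,[0,0,0.001],[0,0,0]],[1,[0,0,0],[0,0,0]],[1,[0,0,0],[0,0,0]],[1,[0,0,0],[0,0,0]],[1,[0,0,0],[0,0,0]],[1,[0,0,0],[0,0,0]],[1,[0,0,0],[0,0,0]]]'
python3 -m crank '[[1,[0,0,-0.010],[0,0,0]],[1,[0,0,-0.020],[0,0,0]],[1,[0,0,-0.020],[0,0,0]],[1,[0,0,0],[0,0,0]],[1,[0,0,0],[0,0,0]]]'
python3 d.py 617 168.5 -8 99.8
```

```text
time: 21.0
tool_pos: [0.4642, 0.1642, -0.0187]
ee_rot: [3.141, -0.0, 1.723]
wrist_force: [1.2, -0.1, 0.2]
width: 0.056
finger_force: 30.0
time: 21.5
tool_pos: [0.4638, 0.1641, 0.0312]
ee_rot: [3.141, -0.0, 1.723]
wrist_force: [0.1, 0.1, -2.9]
width: 0.0558
finger_force: 30.0
t 21.5 pos [463.8 164.1  31.2] yaw 98.7 w 55.8 F [ 0.1  0.1 -2.9]
shift [-18.9 152.1  39.2] after turn [-21.8 151.8  39.2] turn [ 0.  -0.  -1.1]
```

```bash
python3 -m crank '[[1,[-0.003,0.020,0],[0,0,-1.1]],[1,[-0.004,0.026,0],[0,0,0]],[1,[-0.004,0.026,0],[0,0,0]],[1,[-0.004,0.026,0],[0,0,0]],[1,[-0.004,0.026,0],[0,0,0]],[1,[-0.003,0.024,0.010],[0,0,0]],[1,[0,0,0],[0,0,0]],[1,[0,0,0],[0,0,0]]]'
python3 d.py 616.8 168.5 -8 99.8
```

```text
time: 22.3
tool_pos: [0.6117, 0.167, 0.0185]
ee_rot: [-3.136, -0.0, 1.742]
wrist_force: [0.9, 0.3, -2.3]
width: 0.0561
finger_force: 30.0
t 22.3 pos [611.7 167.   18.5] yaw 99.8 w 56.1 F [ 0.9  0.3 -2.3]
shift [ 0.6  5.5 26.5] after turn [ 0.6  5.3 26.5] turn [-0.3 -0.   0. ]
```

```bash
python3 -m crank '[[1,[0.0005,0.005,0.008],[0,0,0]],[1,[0,0,0.010],[0,0,0]],[1,[0,0,0.005],[0,0,0]],[1,[0,0,0],[0,0,0]],[1,[0,0,0],[0,0,0]]]'
python3 d.py 616.8 168.5 -10 99.8
python3 -m crank '[[1,[0,0,0.001],[0,0,0]],[1,[0,0,0],[0,0,0]]]'
python3 -m crank '[[1,[0,0,0.001],[0,0,0]],[1,[0,0,0],[0,0,0]]]'
```

```text
time: 22.8
tool_pos: [0.6179, 0.1687, -0.0019]
ee_rot: [-3.141, -0.0, 1.743]
wrist_force: [-0.6, -0.2, -1.9]
width: 0.056
finger_force: 30.0
t 22.8 pos [617.9 168.7  -1.9] yaw 99.8 w 56.0 F [-0.6 -0.2 -1.9]
shift [ 0.  -1.1  8.1] after turn [ 0.  -1.1  8.1] turn [-0. -0.  0.]
time: 23.0
tool_pos: [0.6185, 0.1687, -0.0024]
ee_rot: [3.141, -0.0, 1.742]
wrist_force: [0.6, 0.2, -2.4]
width: 0.0556
finger_force: 30.0
time: 23.2
tool_pos: [0.6184, 0.1687, -0.0037]
ee_rot: [3.141, -0.0, 1.742]
wrist_force: [0.7, -0.1, -2.5]
width: 0.0555
finger_force: 30.0
```

```bash
python3 -m crank '[[1,[0,-0.0015,0.003],[0,0,0]],[1,[0,0,0.002],[0,0,0]],[1,[0,0,0],[0,0,0]]]'
python3 -m crank '[[1,[0,0,0.001],[0,0,0]],[1,[0,0,0],[0,0,0]]]'
python3 -m crank '[[1,[0,0,0.001],[0,0,0]],[1,[0,0,0],[0,0,0]]]'
```

```text
time: 23.5
tool_pos: [0.6163, 0.1683, -0.0095]
ee_rot: [-3.14, -0.0, 1.742]
wrist_force: [0.5, -0.0, -1.9]
width: 0.0556
finger_force: 30.0
time: 23.7
tool_pos: [0.6168, 0.1684, -0.01]
ee_rot: [-3.141, -0.0, 1.742]
wrist_force: [0.9, 0.4, -2.5]
width: 0.0557
finger_force: 30.0
time: 23.9
tool_pos: [0.617, 0.1684, -0.0107]
ee_rot: [3.141, -0.0, 1.742]
wrist_force: [-0.3, 0.0, -1.0]
width: 0.0555
finger_force: 30.0
```

```bash
python3 -m crank '[[0,[0,0,0],[0,0,0]],[0,[0,0,0],[0,0,0]],[0,[0,0,0],[0,0,0]],[0,[0,0,0],[0,0,0]],[0,[0,0,0],[0,0,0]],[0,[0,0,0],[0,0,0]],[0,[0,0,-0.010],[0,0,0]],[0,[0,0,-0.030],[0,0,0]]]' | head -2
python3 -m crank '[[0,[0,0,-0.040],[0,0,0]],[0,[0,0,-0.040],[0,0,0]],[0,[0,0,-0.030],[0,0,7]],[0,[0,0,0],[0,0,7]],[0,[-0.016,-0.006,0],[0,0,0]],[0,[-0.033,-0.014,0],[0,0,0]],[0,[-0.033,-0.014,0],[0,0,0]],[0,[-0.033,-0.014,0],[0,0,0]]]' |head -3
python3 -m crank '[[0,[-0.033,-0.014,0],[0,0,0]],[0,[-0.033,-0.014,0],[0,0,0]],[0,[-0.033,-0.014,0],[0,0,0]],[0,[-0.033,-0.014,0],[0,0,0]],[0,[-0.033,-0.014,0],[0,0,0]],[0,[-0.033,-0.014,0],[0,0,0]],[0,[-0.015,-0.008,0],[0,0,0]],[0,[0,0,0],[0,0,0]]]'
python3 d.py 454.2 -158 30 85.6
python3 - <<'E'
from h import *
s=snap('top','h');pickle.dump(s,open('h.pkl','wb'));C=cloud(s)
print('cap',*top_face(s,C,(314,207),.128,.01)); print('bar',*top_face(s,C,(250,203),.04)); print('carton',*top_face(s,C,(397,195),.093))
print('cup',*top_face(s,C,(391,271),.046,.01,25))
E
```

```text
time: 24.7
tool_pos: [0.6139, 0.1678, 0.0261]
time: 25.5
tool_pos: [0.5601, 0.0563, 0.1401]
ee_rot: [3.14, -0.0, 1.499]
time: 26.3
tool_pos: [0.4527, -0.1503, 0.1402]
ee_rot: [3.14, 0.001, 1.494]
wrist_force: [-0.3, 0.7, -0.5]
width: 0.0941
finger_force: 0.0
t 26.3 pos [ 452.7 -150.3  140.2] yaw 85.6 w 94.1 F [-0.3  0.7 -0.5]
shift [ -7.5   2.  110.2] after turn [ -7.6   2.1 110.2] turn [0.1 0.  0. ]
cap [595.3  20.2  34.4  37.   89.8] 0.12832284009275197 49
bar [615.4 168.4  56.6  89.9   9.6] 0.04020649989608738 116
carton [ 627.5 -178.2   51.6   71.    -4.3] 0.0934952157527853 104Traceback (most recent call last):
  File "<stdin>", line 4, in <module>
  File "h.py", line 25, in top_face
    i=1+np.argmax(st[1:,4]); c=max(cv2.findContours((l==i).astype(np.uint8),cv2.RETR_EXTERNAL,cv2.CHAIN_APPROX_NONE)[0],key=cv2.contourArea)
        ~~~~~~~~~^^^^^^^^^^
    return _wrapfunc(a, 'argmax', axis=axis, out=out, **kwds)
    return bound(*args, **kwds)
ValueError: attempt to get argmax of an empty sequence
```

View pics/h.png

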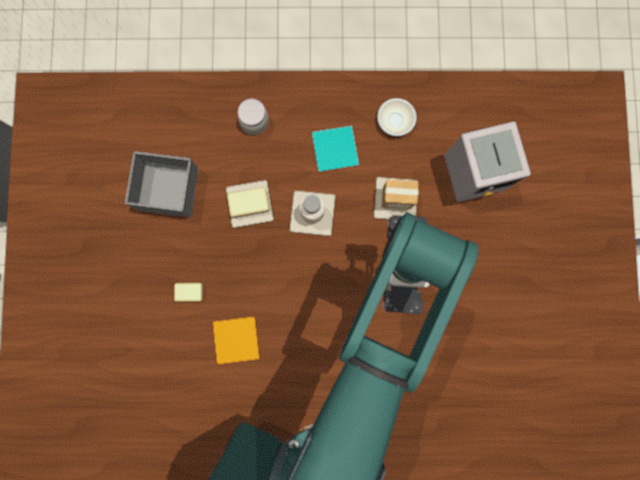

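The top view shows the large bar (248,203), the bottle (313,210) and the carton (401,193) all within 2 mm of their tile centres, with correct heights. Next is the cup.

```bash
python3 -m crank '[[0,[-0.0075,0.002,0],[0,0,0]],[0,[0,0,0.030],[0,0,0]],[0,[0,0,0.040],[0,0,0]],[0,[0,0,0.020],[0,0,0]],[0,[0,0,0],[0,0,0]],[0,[0,0,0],[0,0,0]]]'
python3 d.py 454.2 -158 -17 85.6
python3 - <<'E'
from h import *
s=snap('side')
cv2.imwrite('pics/i.png',cv2.resize(s['color'][200:380,250:430,::-1],(540,540),interpolation=cv2.INTER_CUBIC))
E
```

```text
time: 26.95
tool_pos: [0.4555, -0.1557, 0.0496]
ee_rot: [3.141, -0.0, 1.499]
wrist_force: [0.4, 0.4, 0.4]
width: 0.0939
finger_force: 0.0
t 26.95 pos [ 455.5 -155.7   49.6] yaw 85.9 w 93.9 F [0.4 0.4 0.4]
shift [-2.4 -1.2 66.6] after turn [-2.4 -1.1 66.6] turn [ 0.  -0.   0.3]
```

View pics/i.png

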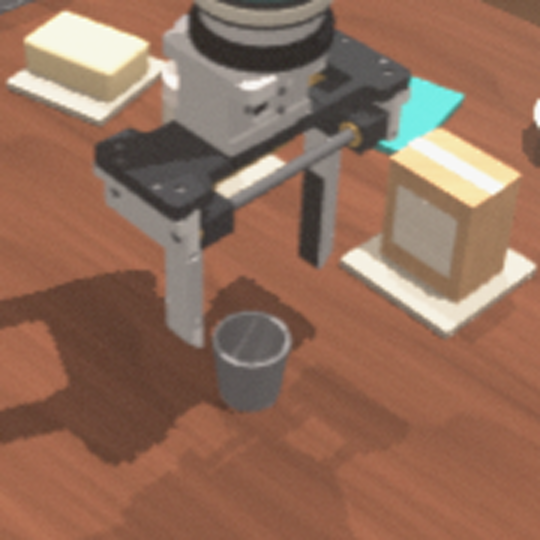

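The picture shows the fingers straddling the cup (250,360), with the carton (450,215) clear behind. I go down and grip.

```bash
python3 -m crank '[[0,[-0.0025,-0.001,0.020],[0,0,0]],[0,[0,0,0.020],[0,0,0]],[0,[0,0,0.015],[0,0,0]],[0,[0,0,0.008],[0,0,0]],[0,[0,0,0.003],[0,0,0]],[0,[0,0,0],[0,0,0]],[0,[0,0,0],[0,0,0]]]'
python3 -m crank '[[1,[0,0,0],[0,0,0]],[1,[0,0,0],[0,0,0]],[1,[0,0,0],[0,0,0]],[1,[0,0,0],[0,0,0]],[1,[0,0,0],[0,0,0]],[1,[0,0,0],[0,0,0]],[1,[0,0,0],[0,0,0]],[1,[0,0,0],[0,0,0]]]'
```

```text
time: 27.7
tool_pos: [0.4546, -0.159, -0.0156]
ee_rot: [3.139, 0.001, 1.498]
wrist_force: [0.0, 0.3, 0.9]
width: 0.0941
finger_force: 0.0
time: 28.5
tool_pos: [0.4537, -0.1586, -0.0168]
ee_rot: [3.141, -0.0, 1.498]
wrist_force: [-0.5, -0.1, -0.1]
width: 0.0466
finger_force: 30.0
```

```bash
python3 -m crank '[[1,[0,0,-0.010],[0,0,0]],[1,[0,0,-0.020],[0,0,0]],[1,[0,0,-0.030],[0,0,0]],[1,[0,0,-0.030],[0,0,0]],[1,[0,0,-0.030],[0,0,0]],[1,[0,0,0],[0,0,0]],[1,[0,0,0],[0,0,0]]]'
python3 d.py 627.3 -178.5 105 85.6
```

```text
time: 29.2
tool_pos: [0.454, -0.1588, 0.1039]
ee_rot: [3.14, 0.001, 1.498]
wrist_force: [0.1, 0.3, -1.8]
width: 0.0466
finger_force: 30.0
t 29.2 pos [ 454.  -158.8  103.9] yaw 85.8 w 46.6 F [ 0.1  0.3 -1.8]
shift [ -7.1 174.3  -0.7] after turn [ -6.4 174.3  -1.1] turn [0.1 0.  0.2]
```

```bash
python3 -m crank '[[1,[-0.001,0.020,0],[0,0,0]],[1,[-0.001,0.028,0],[0,0,0]],[1,[-0.001,0.028,0],[0,0,0]],[1,[-0.001,0.028,0],[0,0,0]],[1,[-0.001,0.028,0],[0,0,0]],[1,[-0.001,0.026,0],[0,0,0]],[1,[-0.001,0.015,0],[0,0,0]],[1,[0,0,0],[0,0,0]]]'
python3 -m crank '[[1,[0,0,0],[0,0,0]]]' >/dev/null
python3 d.py 627.3 -178.5 78 85.6
python3 - <<'E'
from h import *
s=snap('side')
cv2.imwrite('pics/j.png',cv2.resize(s['color'][150:350,300:500,::-1],(500,500),interpolation=cv2.INTER_CUBIC))
E
```

```text
time: 30.0
tool_pos: [0.6256, -0.1777, 0.0996]
ee_rot: [-3.137, -0.002, 1.499]
wrist_force: [0.7, 0.9, 0.0]
width: 0.0464
finger_force: 30.0
t 30.1 pos [ 624.3 -177.7  100.8] yaw 85.8 w 46.8 F [ 0.4  0.3 -0.2]
shift [-0.6  3.2 22.8] after turn [-0.6  3.1 22.8] turn [-0.2 -0.1  0.2]
```

View pics/j.png

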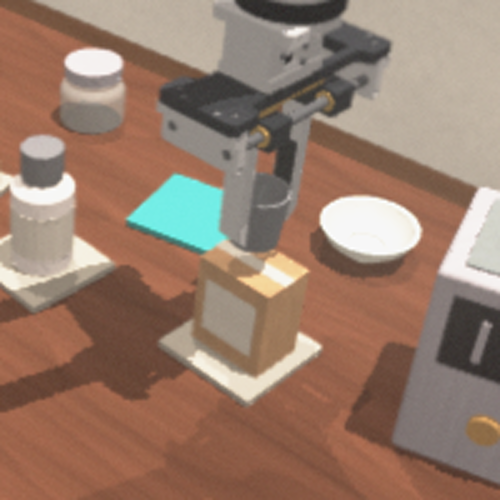

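The cup (265,210) hangs upright above the carton's top (255,260). I lower it.

```bash
python3 -m crank '[[1,[-0.0005,0.003,0.010],[0,0,0]],[1,[0,0,0.008],[0,0,0]],[1,[0,0,0.002],[0,0,0]],[1,[0,0,0],[0,0,0]],[1,[0,0,0],[0,0,0]]]'
python3 d.py 627.3 -178.5 76 85.6
python3 -m crank '[[1,[0,0,0.001],[0,0,0]],[1,[0,0,0],[0,0,0]]]'
python3 -m crank '[[1,[0,0,0.001],[0,0,0]],[1,[0,0,0],[0,0,0]]]'
```

```text
time: 30.65
tool_pos: [0.6285, -0.1789, 0.0833]
ee_rot: [3.141, -0.0, 1.498]
wrist_force: [0.5, 0.2, -1.1]
width: 0.0468
finger_force: 30.0
t 30.65 pos [ 628.5 -178.9   83.3] yaw 85.8 w 46.8 F [ 0.5  0.2 -1.1]
shift [ 0.3 -1.2  7.3] after turn [ 0.3 -1.2  7.3] turn [ 0.  -0.   0.2]
time: 30.85
tool_pos: [0.6287, -0.1789, 0.0824]
ee_rot: [3.141, 0.0, 1.498]
wrist_force: [-0.7, 0.5, -0.2]
width: 0.0467
finger_force: 30.0
time: 31.05
tool_pos: [0.6286, -0.1789, 0.0811]
ee_rot: [-3.142, -0.0, 1.498]
wrist_force: [-0.3, 0.3, -0.2]
width: 0.0467
finger_force: 30.0
```

```bash
python3 -m crank '[[1,[0,-0.001,0.002],[0,0,0]],[1,[0,0,0.001],[0,0,0]],[1,[0,0,0],[0,0,0]]]'
python3 -m crank '[[1,[0,0,0.001],[0,0,0]],[1,[0,0,0],[0,0,0]]]'
python3 -m crank '[[1,[0,0,0.001],[0,0,0]],[1,[0,0,0],[0,0,0]]]'
```

```text
time: 31.35
tool_pos: [0.6274, -0.1787, 0.0778]
ee_rot: [-3.141, -0.0, 1.498]
wrist_force: [0.4, 0.0, 0.0]
width: 0.046
finger_force: 30.0
time: 31.55
tool_pos: [0.6275, -0.1788, 0.077]
ee_rot: [-3.141, -0.0, 1.498]
wrist_force: [-0.3, -1.3, -0.3]
width: 0.0468
finger_force: 30.0
time: 31.75
tool_pos: [0.6277, -0.1788, 0.0762]
ee_rot: [3.141, -0.0, 1.498]
wrist_force: [-0.3, 0.7, -1.0]
width: 0.0468
finger_force: 30.0
```

```bash
python3 -m crank '[[1,[0,0,0.001],[0,0,0]],[1,[0,0,0],[0,0,0]]]'
```

```text
time: 31.95
tool_pos: [0.6278, -0.1789, 0.0761]
ee_rot: [3.141, 0.0, 1.498]
wrist_force: [-1.7, 0.6, 3.9]
width: 0.0469
finger_force: 30.0
```

```bash
python3 -m crank '[[0,[0,0,0],[0,0,0]],[0,[0,0,0],[0,0,0]],[0,[0,0,0],[0,0,0]],[0,[0,0,0],[0,0,0]],[0,[0,0,0],[0,0,0]],[0,[0,0,0],[0,0,0]],[0,[0,0,0],[0,0,0]],[0,[0,0,-0.005],[0,0,0]]]' | head -2
python3 -m crank '[[0,[0,0,-0.025],[0,0,0]],[0,[0,0,-0.035],[0,0,0]],[0,[0,0,-0.035],[0,0,0]],[0,[0.016,-0.008,0],[0,0,0]],[0,[0.033,-0.018,0],[0,0,0]],[0,[0.033,-0.018,0],[0,0,0]],[0,[0.033,-0.018,0],[0,0,0]],[0,[0.033,-0.018,0],[0,0,0]]]' |head -3
python3 -m crank '[[0,[0.033,-0.018,0],[0,0,0]],[0,[0.033,-0.018,0],[0,0,0]],[0,[0.033,-0.018,0],[0,0,0]],[0,[0.033,-0.018,0],[0,0,0]],[0,[0.033,-0.018,0],[0,0,0]],[0,[0.033,-0.018,0],[0,0,0]],[0,[0.033,-0.018,0],[0,0,0]],[0,[0.033,-0.018,0],[0,0,0]]]' |head -3
python3 -m crank '[[0,[0.030,-0.018,0],[0,0,0]],[0,[0.015,-0.008,0],[0,0,0]],[0,[0,0,0],[0,0,-4]],[0,[0,0,0],[0,0,0]]]'
python3 d.py 408.9 306.2 30 89.8
```

```text
time: 32.75
tool_pos: [0.627, -0.1786, 0.0794]
time: 33.55
tool_pos: [0.558, -0.0242, 0.1758]
ee_rot: [3.141, -0.0, 1.498]
time: 34.35
tool_pos: [0.4335, 0.2497, 0.176]
ee_rot: [3.14, -0.001, 1.498]
time: 34.75
tool_pos: [0.4112, 0.2958, 0.1757]
ee_rot: [3.141, -0.0, 1.569]
wrist_force: [0.0, 0.1, -0.2]
width: 0.0938
finger_force: 0.0
t 34.75 pos [411.2 295.8 175.7] yaw 89.9 w 93.8 F [ 0.   0.1 -0.2]
shift [ 10.3  -2.4 145.7] after turn [ 10.4  -2.3 145.7] turn [ 0.  -0.   0.1]
```

```bash
python3 -m crank '[[0,[0.010,-0.0025,0],[0,0,0]],[0,[0,0,0.035],[0,0,0]],[0,[0,0,0.040],[0,0,0]],[0,[0,0,0.040],[0,0,0]],[0,[0,0,0.020],[0,0,0]],[0,[0,0,0],[0,0,0]],[0,[0,0,0],[0,0,0]]]'
python3 d.py 408.9 306.2 -20 89.8
python3 - <<'E'
from h import *
s=pickle.load(open('h.pkl','rb'));hsv=cv2.cvtColor(s['color'],cv2.COLOR_RGB2HSV);C=cloud(s)
print(*top_face(s,C,(188,292),.026,.012,30,(hsv[:,:,2]>180)))
print('cup on carton?',)
s=snap('side');s2=snap('top');pickle.dump(s2,open('k.pkl','wb'));C2=cloud(s2)
print(*top_face(s2,C2,(401,188),.139,.01)); print(*top_face(s2,C2,(401,193),.093,.008))
cv2.imwrite('pics/k.png',np.hstack([cv2.resize(x[:,:,::-1],(390,390),interpolation=cv2.INTER_CUBIC) for x in (s['color'][130:290,120:280],s2['color'][120:280,300:460])]))
E
```

```text
time: 35.45
tool_pos: [0.4095, 0.3054, 0.0408]
ee_rot: [3.141, -0.0, 1.567]
wrist_force: [0.2, 0.7, 0.1]
width: 0.0942
finger_force: 0.0
t 35.45 pos [409.5 305.4  40.8] yaw 89.8 w 94.2 F [0.2 0.7 0.1]
shift [ 0.8 -0.6 60.8] after turn [ 0.8 -0.6 60.8] turn [ 0. -0. -0.]
[ 4.089e+02  3.073e+02  3.650e+01  5.980e+01 -2.000e-01] 0.026027490411750343 81
cup on carton?
[ 627.4 -177.8   45.    45.9   88.9] 0.13814580782080688 61
[ 627.  -178.3   51.3   71.    -4.8] 0.09374412785633335 133
```

View pics/k.png

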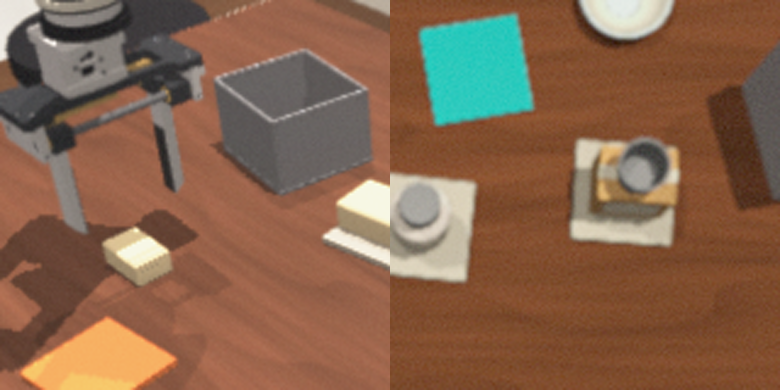

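The right part shows the cup (642,165) standing centred on the carton, measured within 1 mm. The left part shows the fingers over the small bar (137,255). I go down.

```bash
python3 -m crank '[[0,[0.001,-0.0005,0.020],[0,0,0]],[0,[0,0,0.020],[0,0,0]],[0,[0,0,0.012],[0,0,0]],[0,[0,0,0.006],[0,0,0]],[0,[0,0,0.003],[0,0,0]],[0,[0,0,0],[0,0,0]],[0,[0,0,0],[0,0,0]]]'
python3 -m crank '[[1,[0,0,0],[0,0,0]],[1,[0,0,0],[0,0,0]],[1,[0,0,0],[0,0,0]],[1,[0,0,0],[0,0,0]],[1,[0,0,0],[0,0,0]],[1,[0,0,0],[0,0,0]],[1,[0,0,0],[0,0,0]],[1,[0,0,0],[0,0,0]]]'
python3 -m crank '[[1,[0,0,-0.010],[0,0,0]],[1,[0,0,-0.020],[0,0,0]],[1,[0,0,-0.025],[0,0,0]],[1,[0,0,-0.030],[0,0,0]],[1,[0,0,0],[0,0,0]],[1,[0,0,0],[0,0,0]]]'
python3 d.py 616 168.3 40 99.8
```

```text
time: 36.25
tool_pos: [0.4092, 0.3066, -0.0199]
ee_rot: [3.14, -0.001, 1.568]
wrist_force: [-0.7, 0.0, 0.4]
width: 0.0943
finger_force: 0.0
time: 37.05
tool_pos: [0.4085, 0.3062, -0.0209]
ee_rot: [-3.142, -0.0, 1.568]
wrist_force: [0.3, -0.6, 0.2]
width: 0.0399
finger_force: 30.0
time: 37.65
tool_pos: [0.4089, 0.3064, 0.0649]
ee_rot: [3.14, -0.001, 1.568]
wrist_force: [-0.2, -0.3, -1.4]
width: 0.0399
finger_force: 30.0
t 37.65 pos [408.9 306.4  64.9] yaw 89.8 w 39.9 F [-0.2 -0.3 -1.4]
shift [-137.5  207.4   25.1] after turn [-171.3  180.5   24.9] turn [  0.1  -0.  -10. ]
```

```bash
python3 -m crank '[[1,[0,0,0],[0,0,-5]],[1,[0,0,0],[0,0,-5]],[1,[-0.010,0.012,0],[0,0,0]],[1,[-0.024,0.025,0],[0,0,0]],[1,[-0.024,0.025,0],[0,0,0]],[1,[-0.024,0.025,0],[0,0,0]],[1,[-0.024,0.025,0],[0,0,0]],[1,[-0.024,0.025,0],[0,0,0]]]' |head -3
python3 -m crank '[[1,[-0.024,0.025,0],[0,0,0]],[1,[-0.015,0.018,0],[0,0,0]],[1,[0,0,0],[0,0,0]],[1,[0,0,0],[0,0,0]]]'
python3 d.py 616.3 168.4 22 99.6
python3 - <<'E'
from h import *
s=snap('top');C=cloud(s)
try: print(*top_face(s,C,(248,203),.04,.006))
except Exception as e: print(e)
E
```

```text
time: 38.45
tool_pos: [0.5667, 0.1993, 0.0624]
ee_rot: [-3.139, 0.001, 1.74]
time: 38.85
tool_pos: [0.6143, 0.1694, 0.0624]
ee_rot: [-3.138, -0.0, 1.74]
wrist_force: [-0.3, 0.7, -1.1]
width: 0.0399
finger_force: 30.0
t 38.85 pos [614.3 169.4  62.4] yaw 99.7 w 39.9 F [-0.3  0.7 -1.1]
shift [-1.3  2.  40.3] after turn [-1.3  1.8 40.4] turn [-0.2 -0.   0.1]
[622.8 129.2   9.5  54.7 -80.3] 0.03935420561735936 49
```

```bash
python3 -m crank '[[1,[-0.001,0.001,0.015],[0,0,0]],[1,[0,0,0.015],[0,0,0]],[1,[0,0,0.006],[0,0,0]],[1,[0,0,0],[0,0,0]],[1,[0,0,0],[0,0,0]]]'
python3 d.py 616.3 168.4 19 99.6
python3 -m crank '[[1,[0,0,0.001],[0,0,0]],[1,[0,0,0.001],[0,0,0]],[1,[0,0,0],[0,0,0]]]'
python3 -m crank '[[1,[0,0,0.001],[0,0,0]],[1,[0,0,0],[0,0,0]]]'
```

```text
time: 39.4
tool_pos: [0.6155, 0.1698, 0.0278]
ee_rot: [-3.141, -0.0, 1.743]
wrist_force: [0.2, -0.0, -0.9]
width: 0.0395
finger_force: 30.0
t 39.4 pos [615.5 169.8  27.8] yaw 99.9 w 39.5 F [ 0.2 -0.  -0.9]
shift [-1.5  0.5  8.8] after turn [-1.5  0.5  8.8] turn [-0.  -0.   0.3]
time: 39.7
tool_pos: [0.6161, 0.1696, 0.0266]
ee_rot: [3.141, -0.0, 1.742]
wrist_force: [-0.2, -0.1, -1.7]
width: 0.0401
finger_force: 30.0
time: 39.9
tool_pos: [0.6159, 0.1695, 0.0252]
ee_rot: [3.142, -0.0, 1.742]
wrist_force: [-0.7, 0.5, -1.2]
width: 0.0399
finger_force: 30.0
```

```bash
python3 -m crank '[[1,[-0.001,0,0.002],[0,0,0]],[1,[0,0,0.002],[0,0,0]],[1,[0,0,0.001],[0,0,0]],[1,[0,0,0],[0,0,0]]]'
python3 -m crank '[[1,[0,0,0.001],[0,0,0]],[1,[0,0,0],[0,0,0]]]'
python3 -m crank '[[1,[0,0,0.001],[0,0,0]],[1,[0,0,0],[0,0,0]]]'
```

```text
time: 40.3
tool_pos: [0.6158, 0.1685, 0.0198]
ee_rot: [-3.141, -0.0, 1.742]
wrist_force: [0.0, -0.2, -0.4]
width: 0.0394
finger_force: 30.0
time: 40.5
tool_pos: [0.6162, 0.1686, 0.0193]
ee_rot: [3.141, -0.0, 1.742]
wrist_force: [0.5, -0.5, -0.6]
width: 0.0403
finger_force: 30.0
time: 40.7
tool_pos: [0.6162, 0.1686, 0.0192]
ee_rot: [3.141, -0.0, 1.742]
wrist_force: [-1.0, -0.5, 3.9]
width: 0.0399
finger_force: 30.0
```

In contact. I release, back off up and toward the robot, then check.

```bash
python3 -m crank '[[0,[0,0,0],[0,0,0]],[0,[0,0,0],[0,0,0]],[0,[0,0,0],[0,0,0]],[0,[0,0,0],[0,0,0]],[0,[0,0,0],[0,0,0]],[0,[0,0,0],[0,0,0]],[0,[0,0,0],[0,0,0]],[0,[0,0,-0.010],[0,0,0]]]' | head -2
python3 -m crank '[[0,[0,0,-0.030],[0,0,0]],[0,[0,0,-0.040],[0,0,0]],[0,[0,0,-0.040],[0,0,0]],[0,[0,-0.020,0],[0,0,0]],[0,[0,-0.035,0],[0,0,0]],[0,[0,-0.035,0],[0,0,0]],[0,[0,-0.035,0],[0,0,0]],[0,[0,-0.035,0],[0,0,0]]]'|head -2
python3 -m crank '[[0,[0,-0.035,0],[0,0,0]],[0,[0,-0.020,0],[0,0,0]],[0,[0,0,0],[0,0,0]],[0,[0,0,0],[0,0,0]]]'
python3 - <<'E'
from h import *
s=snap('top','z');C=cloud(s)
for k,a in dict(cap=((313,207),.128),small=((248,200),.066),big=((248,203),.04),carton=((401,193),.093),cup=((401,188),.139),tub=((162,175),.09)).items():
    try: print(k,*top_face(s,C,*a,.008))
    except Exception as e: print(k,e)
E
```

```text
time: 41.5
tool_pos: [0.6147, 0.1683, 0.0267]
time: 42.3
tool_pos: [0.4573, 0.1411, 0.1391]
time: 42.7
tool_pos: [0.405, 0.132, 0.1393]
ee_rot: [3.139, -0.0, 1.742]
wrist_force: [0.4, 0.4, 1.2]
width: 0.0939
finger_force: 0.0
cap [595.3  20.2  34.4  37.   89.8] 0.12823827816525668 48
small [614.6 168.4  41.3  62.3   9.9] 0.0661289616917683 82
big [615.4 168.4  56.6  89.9   9.6] 0.03933844361696848 117
carton [ 627.3 -178.1   51.    71.1   -4.3] 0.0933595169263517 133
cup [ 627.4 -177.8   45.    45.9   88.9] 0.1382041131834042 60
tub [653.8 363.7 121.5 133.1  -7.7] 0.08918288829204535 217
```

View pics/z.png

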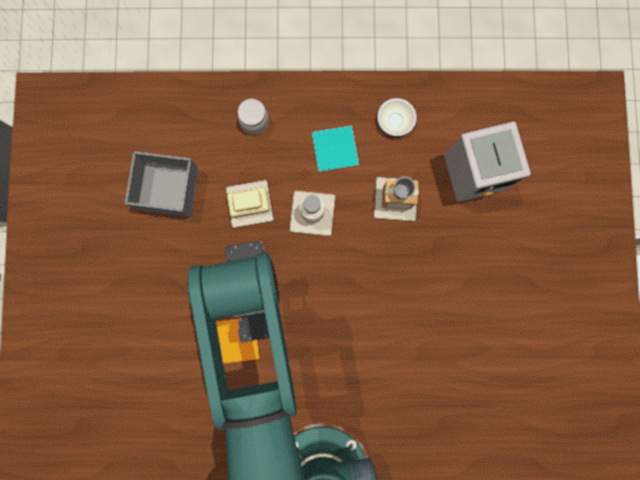

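The final view shows the small bar on the large one (248,202), the bottle (313,208), and the cup on the carton (402,190). Every item measures within about 2 mm of centre and the tub hasn't moved.

```bash
python3 -c "
from bench import robot
print(robot.close_job())"
```

```text
the job is handed in; nothing more can be done
None
```

The job is handed in: the bottle, the carton with the cup on top, and the large bar with the small bar on top all stand within about 2 mm of their tile centres by the last top view, and the tub has not moved.

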